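# Hold a spring clip open astride the reference card

### The arm

A 6-joint arm with a two-finger parallel gripper is mounted at the origin on a cart in front of the work surface, level with it; the furniture and walls round the work are solid. World frame = base frame: x ahead of the robot, y to its left, z up, the work surface at z = 0. Lengths are in mm, angles in rad, forces in N, time in s.
With the tool pointing down it reaches from about 275 to 1000 mm from the base axis. Payload 8.4 kg.
Tool frame: the origin (TCP) lies midway between the tips of the shut fingers; the grasp point (between the pads) lies 19 mm behind it; z points along the fingers, y is the direction in which the jaws open and shut (so a half turn about z gives the same grasp; the last joint's range is limited). The gripper opens to 85 mm and grips with 20 to 120 N. Pads are 22 mm wide; open, the fingers measure 114 mm over their backs; the gripper's body (76 mm by 85 mm) begins 54 mm behind the grasp point. The pads swing forward as they close: fully open they stand 13 mm farther back than shut.
Start: joints at [1.278, 0.353, 1.633, -0, 1.155, -0.002], TCP at [179.198, 598.762, 231.281] pointing down, gripper open.
Joint ranges: [-2.63, 2.63], [-0.92, 2.1], [0.06, 2.66], [-1.3, 4.44], [0, 2.69], [-3.02, 3.02]. Speed limits (rad/s): [2.22, 2.22, 2.79, 3.14, 3.14, 3.14].

### API

Orientations are given as [roll, pitch, yaw] about the fixed x, y, z axes, in that order (R = Rz(yaw) Ry(pitch) Rx(roll)).
In Python, from rig import r gives the robot as it stands. The module is installed in compiled form; this text tells all that it offers.
- The arm moves only by the tool drive_tool, never from a script. Its argument "moves" is a list of rows, each a list of 3 entries, a list of its own where there are three numbers: the closure, from 0 (fully open) to 1 (shut), then the shift along the tool's x, y, z in cm, then the turn about the tool's z in degrees. In form: [[claw, [dx, dy, dz], roll], ...]. A call has 1 to 12 rows; each row is the pose to reach, as a shift and turn from the pose measured when the call began, along the tool's axes at that moment; what a row does not reach only later rows make up. A row lasts 1/8 s, in which the tool goes at most 62.5 mm and 10.7 degrees, less where a joint would pass 70% of its speed; a pose out of reach is approached as far as the arm can. A call with a gripper value outside its range is refused whole. The fingers move at their own pace and stop on an object; "grip_force" is the grip in N (left out, the last holds). Time passes only in rows, so rows that repeat a pose let the fingers close. It gives the time, the measured TCP pose, the force and the opening at its end, in the units of the state.
- r.sense(): the state, without advancing time (a new reading comes with each control period).
- r.grab_frame(name): name is "scene" or "top" or "wrist"; returns a dict with "color" (384x512x3 uint8, red, green, blue), "fx", "fy", "cx", "cy" (pixels), "D" ([k1, k2, p1, p2, k3] as OpenCV has them; the pictures are not rectified), "pose" (4x4, takes a point from camera to world coordinates); the wrist camera has in their place "hand_eye" (4x4, takes a point from camera to tool coordinates, whose origin is the TCP and whose axes are the flange's). Camera axes: x right, y up, looking along -z (the intrinsics and any distortion apply to the point x, -y, -z); pixel columns grow to the right and rows downward; lengths in mm; the calibration is good to about 2 mm. A picture is of the moment at which its call begins: read the wrist's pose just before it. There is no depth.
- r.sign_off(): hands the job in, once; it reports no verdict.
Trained networks look in the newest picture that a camera, given by its name, has taken for a name from the list of things; names that differ only in an ending like _2 or _b are one class to them, and where a whole thing is asked for, a point or a joint stands for the part that bears it (a point fixed in the world has none). Each returns a list of dicts, best first, with "score" (0 to 1); they miss things now and then, are a little off and sometimes report something else, mostly with a low value. They report only what shows in the picture. A call takes as long as a camera call.
- r.outline_of(thing, camera): "mask" (384x512 bool, what is visible of it) and "at" ([column, row] in pixels, amid what is visible of it).
- r.spot_point(thing, camera): "at" ([column, row] in pixels: a listed point, or the origin of a listed thing).
The state is a dict: "clock": time; "qpos": joint angles; "qvel": joint speeds; "joint_efforts": joint torques, N m; "eef_pos": TCP position; "tcp_rot": TCP orientation; "contact_force": force on the tool from outside, world axes, zero at the start; "wrist_torque": the same for the moment, N m; "opening": opening from 0.0 (shut) to 1.0 (fully open).
Only numpy, scipy, OpenCV 4.12 (cv2) and the standard library are available. Lean on these libraries where they do the work, as an engineer would, in place of code of your own. Each camera call takes 0.05 s, during which the arm holds its last target.

### The job

Take the wider of the two spring clips off the wall of the metal tray: squeeze its tails until it is fully open before lifting it off, so that it does not drag the tray. Bring it over the middle of the top edge of the upright grey-scale card, one jaw on each side of the card and the edge well inside the jaws, and finish holding it there squeezed fully open, in the air, the clip not touching the card, so that I can slip a case sheet in behind the card. Do not shove the card, the tray or the narrower clip, and leave the other things alone.

Things in the scene. Friction and masses are not known exactly. Their poses are not given: they have to be found in the camera images.
- wide_clip_grip (a point): wider spring clip: two dark steel levers on a cross pin with a coil spring, 40 mm wide along the pin, about 50 g, upright astride the tray's front wall, jaws down, tails up. Point midway between the tails, 24 mm above the pin. x: across the clip, the way the tails are squeezed, square to the wall; y along the pin; z up
- wide_clip_pin (a point): pin centre of the wider clip. Tails as parked: 41 mm over their outer faces at the tips (37 mm above the pin), 26 mm near the pin. Fully open, the outer faces are parallel, 26 mm apart, 4 to 40 mm above the pin: flat fingers hold them squarely. The coil, 5 mm below the pin, rests on the wall
- wide_clip_lever (a joint): opening of the wider clip (rad): about 0 as parked, closed on the 3 mm wall; 0.40 at its stop, fully open, jaw tips 16 mm apart. Evenly squeezed, each lever turns half. It starts to open at 4 N near the tail tips, fully open takes 8 to 12 N a finger (a grip of about 22 N is sure); let go, it snaps shut
- wide_clip_jaw_a (a point): inner lower edge of one jaw of the wider clip (the one at -x of wide_clip_grip), middle of its 40 mm width; 33 mm below the pin when closed, 32 mm when open
- wide_clip_jaw_b (a point): the same point of the opposite jaw
- narrow_clip_grip (a point): the narrower spring clip, 22 mm wide and otherwise of the same profile, on the same wall about 90 mm beside the wider one (either side); the point lies midway between its tails, 24 mm above its pin. It stays where it is
- tray_rim (a point): middle of the top edge of the front wall of an open aluminium tray (130 x 190 mm, 55 mm high, 3 mm walls, loose, about 0.8 kg), the wall both clips sit on. x points across the wall into the tray, y along it, z up. The tray's contents stand 80 mm or more behind this wall, at most 53 mm high
- card_edge (a point): middle of the top edge of the white plastic reference card with a row of grey patches: card 140 mm wide, 3 mm thick, its top edge 105 mm above the table, upright in a grey foot of 70 x 156 mm, loose, about 0.5 kg together. x is square to the card's faces, y along the edge, z up
- by_cap_mid (a point): a black lens cap lying on the table, 36 mm across and 15 mm high, a bystander; point at its centre
- by_screwdriver_mid (a point): a red-handled precision screwdriver lying on the table, 132 mm long, a bystander; point at its middle

How it is judged:
By the outcome, as a careful person would: the job done as asked, in the order asked, and still so for the second after the job is handed in, while the arm keeps its last pose, push and grip.
It also fails if it takes over 35 s, if anything falls off the work surface, if the arm or the gripper's body presses on something with over 40 N, if the wrist force passes 120 N, or if a joint passes its speed limit or range.

## Working session

There is one attempt and no reset: what is moved stays moved. The work goes in short steps, Python scripts to look and compute and a tool call to move; the robot and the scene stay as the last step left them, time stands still between calls to the robot, and variables do not carry over. Pictures are saved under pics/ and viewed, and the job is handed in when it is done.

Besides the shell and the picture viewer there is one more tool, called after "Emit:" as name(argument=value, ...) on one line, values as JSON. drive_tool: Moves the arm, as the interface text tells. Its arguments: {"type":"object","properties":{"moves":{"type":"array"},"grip_force":{"type":"number"}},"required":["moves"]}

```bash
mkdir -p pics
cat > h.py <<'E'
import numpy as np,cv2
from rig import r
from scipy.spatial.transform import Rotation as R
def T_tool(s):
    T=np.eye(4);T[:3,:3]=R.from_euler('xyz',s['tcp_rot']).as_matrix();T[:3,3]=s['eef_pos'];return T
def grab(n,save=None):
    s=r.sense();f=r.grab_frame(n)
    if 'pose' not in f: f['pose']=T_tool(s)@f['hand_eye']
    if save: cv2.imwrite('pics/'+save,f['color'][:,:,::-1])
    return f
def ray(f,uv):
    K=np.array([[f['fx'],0,f['cx']],[0,f['fy'],f['cy']],[0,0,1.]])
    p=cv2.undistortPoints(np.array([[uv]],float),K,np.array(f['D'],float))[0,0]
    P=f['pose'];d=P[:3,:3]@np.array([p[0],-p[1],-1]);return P[:3,3],d/np.linalg.norm(d)
def atz(f,uv,z):
    o,d=ray(f,uv);return o+d*(z-o[2])/d[2]
def tri(*rs):
    A=0;b=0
    for o,d in rs:
        M=np.eye(3)-np.outer(d,d);A=A+M;b=b+M@o
    x=np.linalg.solve(A,b);return x,[round(float(np.linalg.norm((np.eye(3)-np.outer(d,d))@(x-o))),1) for o,d in rs]
def proj(f,X):
    P=np.linalg.inv(f['pose']);c=P[:3,:3]@np.array(X,float)+P[:3,3];c=c*[1,-1,-1]
    K=np.array([[f['fx'],0,f['cx']],[0,f['fy'],f['cy']],[0,0,1.]])
    return cv2.projectPoints(c[None],np.zeros(3),np.zeros(3),K,np.array(f['D'],float))[0].ravel()
E
python3 - <<'E'
from h import *
np.set_printoptions(precision=1,suppress=True)
print(r.sense())
names="wide_clip_grip wide_clip_pin wide_clip_jaw_a narrow_clip_grip tray_rim card_edge by_cap_mid by_screwdriver_mid".split()
for c in ["scene","top","wrist"]:
    f=grab(c,c+'0.png');print(c,f['pose'][:3,3],f['fx'])
    for n in names:
        print(n,[(np.round(d['at'],1),round(d['score'],2)) for d in r.spot_point(n,c)[:3]])
E
```

```text
{'clock': 0.0, 'qpos': array([ 1.3,  0.4,  1.6,  0. ,  1.2, -0. ]), 'qvel': array([-0.,  0., -0.,  0.,  0.,  0.]), 'joint_efforts': array([ -0. , -60.5, -34.2,  -0. ,   0. ,  -0. ]), 'eef_pos': array([179.1, 598.3, 230.5]), 'tcp_rot': array([-3.1, -0. ,  2.9]), 'contact_force': array([-0.5, -0.7, -0.8]), 'wrist_torque': array([ 0.,  0., -0.]), 'opening': 1.000798609093307}
scene [  28.2 -515.1  636.5] 447.6221851766967
wide_clip_grip [(array([201.9, 176.2]), 0.71), (array([202.2, 152.5]), 0.65)]
wide_clip_pin [(array([200. , 165.6]), 0.84)]
wide_clip_jaw_a [(array([200.9, 175.2]), 0.73), (array([199.2, 174.9]), 0.73), (array([189.8, 159.1]), 0.35)]
narrow_clip_grip [(array([179.9, 145. ]), 0.79), (array([199.7, 167. ]), 0.59)]
tray_rim [(array([186.9, 161.6]), 0.94), (array([178.4, 140.5]), 0.58)]
card_edge [(array([273.1, 188.1]), 0.72)]
by_cap_mid [(array([185.3, 205.3]), 0.48), (array([189.4, 155.7]), 0.41)]
by_screwdriver_mid [(array([313.4, 316.3]), 0.85)]
top [ 382.3   95.6 1008.5] 423.6046332651427
wide_clip_grip [(array([182.9, 196.2]), 0.79)]
wide_clip_pin [(array([187.1, 196. ]), 0.9)]
wide_clip_jaw_a [(array([186.5, 202.1]), 0.79), (array([188.8, 193.9]), 0.69)]
narrow_clip_grip [(array([139.4, 197.3]), 0.54)]
tray_rim [(array([162.7, 201.2]), 0.76), (array([192. , 193.6]), 0.27)]
card_edge [(array([285., 169.]), 0.55)]
by_cap_mid [(array([210. , 228.7]), 0.57)]
by_screwdriver_mid [(array([383.6, 208.7]), 0.49)]
wrist [ 98.9 623.  372.5] 313.1660902102085
wide_clip_grip []
wide_clip_pin []
wide_clip_jaw_a []
narrow_clip_grip []
tray_rim []
card_edge []
by_cap_mid []
by_screwdriver_mid []
```

```bash
python3 - <<'E'
import cv2
for c in ["scene","top"]:
    a=cv2.imread(f'pics/{c}0.png'); cv2.imwrite(f'pics/{c}0b.png',cv2.resize(a,(800,600)))
a=cv2.imread('pics/scene0.png')[120:250,120:330];cv2.imwrite('pics/s_crop.png',cv2.resize(a,None,fx=3.8,fy=3.8,interpolation=3))
a=cv2.imread('pics/top0.png')[130:260,110:320];cv2.imwrite('pics/t_crop.png',cv2.resize(a,None,fx=3.8,fy=3.8,interpolation=3))
E
python3 - <<'E'
from h import *
np.set_printoptions(precision=1,suppress=True)
s=grab('scene');t=grab('top')
for n,a,b in [('grip_a',(201.9,176.2),(182.9,196.2)),('grip_b',(202.2,152.5),(182.9,196.2)),('pin',(200,165.6),(187.1,196)),('ngrip',(179.9,145),(139.4,197.3)),('rim',(186.9,161.6),(162.7,201.2)),('card',(273.1,188.1),(285,169)),('cap',(185.3,205.3),(210,228.7)),('sd',(313.4,316.3),(383.6,208.7))]:
    print(n,*tri(ray(s,a),ray(t,b)))
E
```

```text
grip_a [466.1 286.7  15.9] [3.5, 3.5]
grip_b [460.7 271.   93.6] [4.6, 4.6]
pin [459.2 271.2  57.9] [1.0, 1.0]
ngrip [459.4 377.6  62.8] [2.6, 2.6]
rim [451.5 329.3  41.3] [2.1, 2.1]
card [510.3  53.5 101.4] [4.4, 4.4]
cap [387.3 225.2   0. ] [0.9, 0.9]
sd [ 425.2 -183.8    0.7] [8.3, 8.3]
```

View pics/scene0b.png

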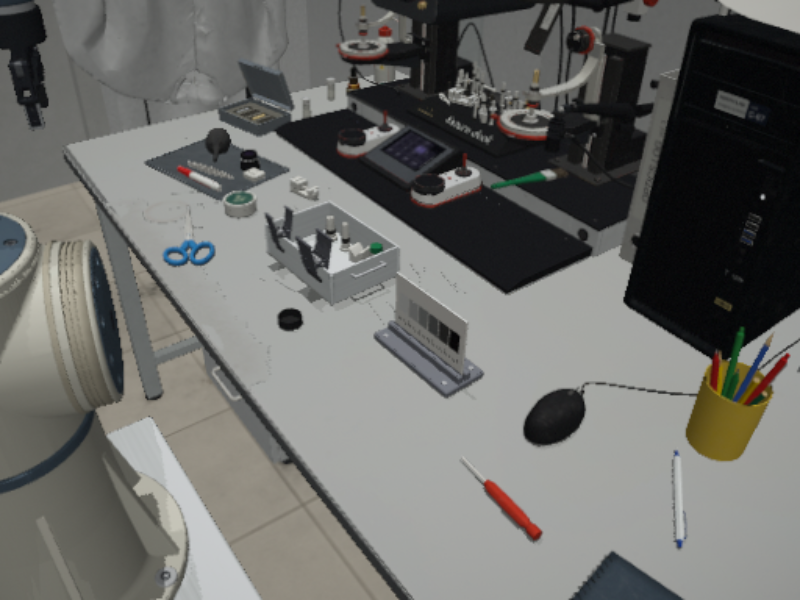

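View pics/top0b.png

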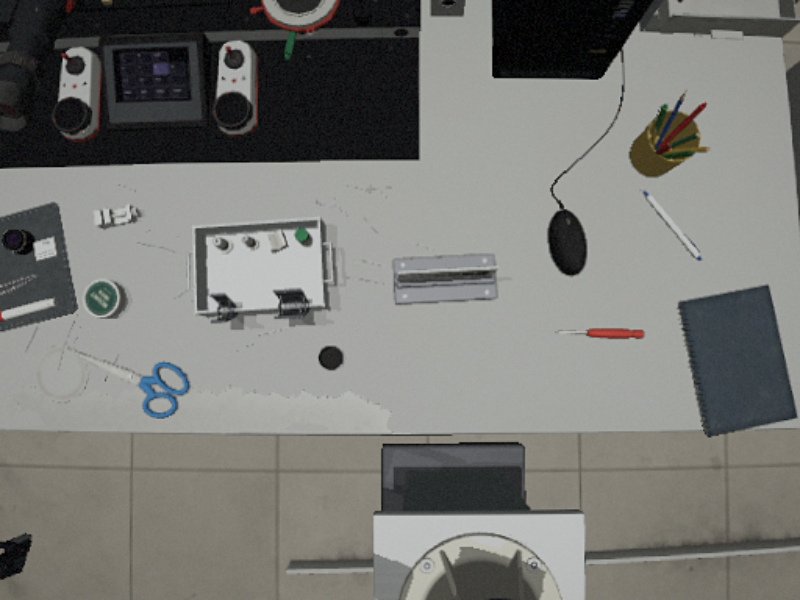

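View pics/s_crop.png

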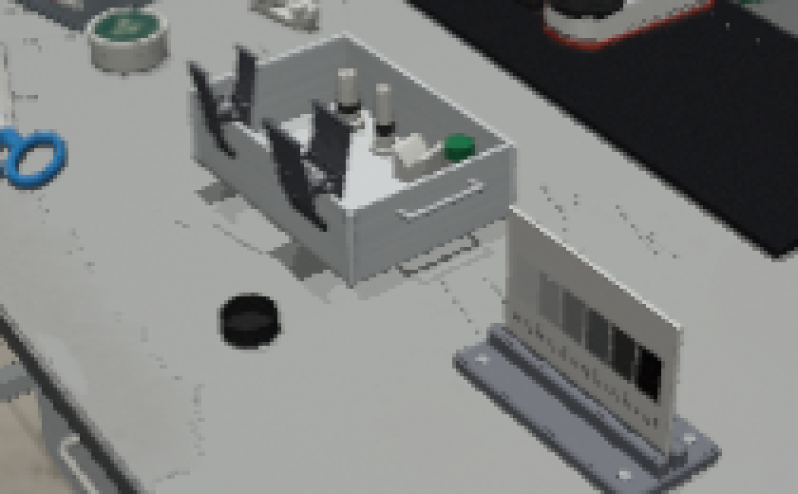

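View pics/t_crop.png

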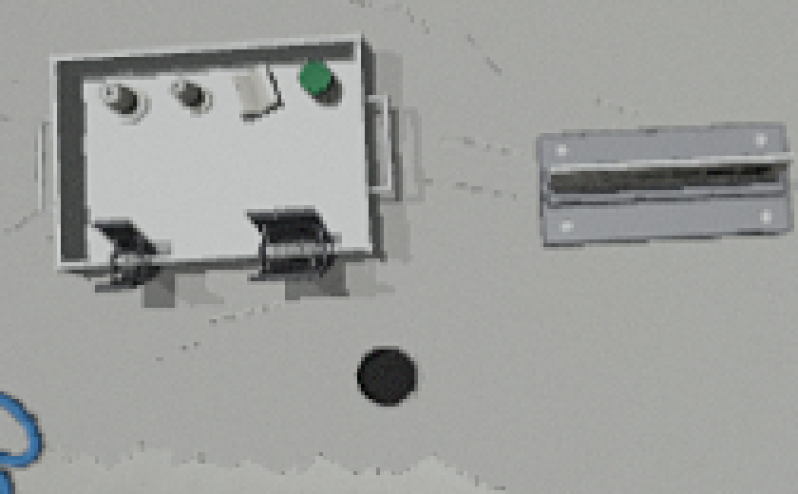

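Run:
```python
from h import *
np.set_printoptions(precision=1,suppress=True)
t=grab('top')
c=lambda u,v:(u/3.8+110,v/3.8+130)
for n,p,z in [('rimL',(60,268),55),('rimR',(375,252),55),('cardL',(550,168),105),('cardR',(790,155),105),('clipfarL',(250,212),97),('clipfarR',(318,212),97),('clipnearL',(250,278),97),('clipnearR',(330,272),97)]:
    print(n,atz(t,c(*p),z))
s=r.sense();T=T_tool(s)
print(s['eef_pos'],s['tcp_rot'])
print(np.linalg.inv(T)@np.r_[np.array([462,271,175.]),1])
```

```text
rimL [450.4 412.9  55. ]
rimR [459.4 222.   55. ]
cardL [502.6 116.4 105. ]
cardR [509.3 -19.6 105. ]
clipfarL [479.3 288.6  97. ]
clipfarR [479.1 249.4  97. ]
clipnearL [441.4 288.1  97. ]
clipnearR [444.6 242.1  97. ]
[179.2 598.8 231.3] [-3.1  0.   2.9]
[-364.9 -232.9   56.3    1. ]
```

Emit:
drive_tool(moves=[[0, [-3, -2, 0], 7], [0, [-7, -4.5, 0], 14], [0, [-11, -7, 0.5], 21], [0, [-15, -9.5, 1], 28], [0, [-19, -12, 1.5], 35], [0, [-23, -14.5, 2], 43], [0, [-27, -17, 2.5], 51], [0, [-31, -20, 3], 59], [0, [-36.5, -23.3, 4], 70.5], [0, [-36.5, -23.3, 4], 70.5], [0, [-36.5, -23.3, 4], 70.5], [0, [-36.5, -23.3, 4], 70.5]])

```text
clock: 3.0
eef_pos: [461.4, 271.8, 191.5]
tcp_rot: [3.142, -0.0, 1.623]
contact_force: [-0.1, -0.2, -0.4]
opening: 1.001
```

```bash
cat > look.py <<'E'
import sys
from h import *
np.set_printoptions(precision=1,suppress=True)
n=sys.argv[1]
s=r.sense();print(s['eef_pos'],np.degrees(s['tcp_rot']),s['contact_force'],s['opening'],s['clock'])
f=grab('wrist');im=np.ascontiguousarray(f['color'][:,:,::-1])
cv2.imwrite('pics/'+n+'_raw.png',im)
for k in sys.argv[2:]:
    for d in r.spot_point(k,'wrist')[:3]: print(k,np.round(d['at'],1),round(d['score'],2))
cv2.imwrite('pics/'+n+'.png',cv2.resize(im,None,fx=1.5,fy=1.5))
E
python3 look.py w1 wide_clip_grip wide_clip_pin tray_rim narrow_clip_grip wide_clip_jaw_a
```

```text
[461.4 271.8 191.5] [180.  -0.  93.] [-0.1 -0.2 -0.4] 1.000534781191541 3.0
wide_clip_grip [255.7 185.9] 0.78
wide_clip_pin [255.1 176.7] 0.9
tray_rim [254.  120.6] 0.9
narrow_clip_grip [253.5  62.3] 0.76
wide_clip_jaw_a [254.7 167.9] 0.71
wide_clip_jaw_a [258.3 167.3] 0.61
```

View pics/w1.png

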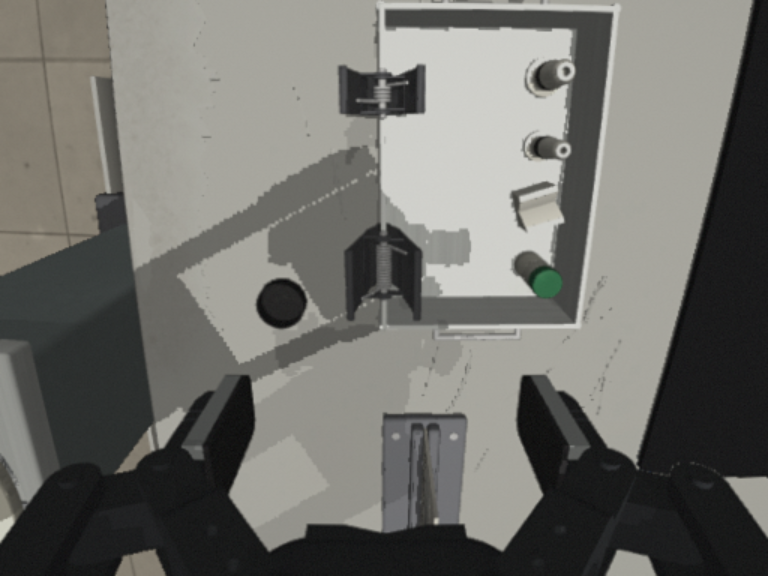

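```bash
python3 - <<'E'
from h import *
np.set_printoptions(precision=1,suppress=True)
f=grab('wrist')
print(f['pose'][:3],f['cx'],f['D'])
W=np.linalg.inv(T_tool(r.sense()))
for n,p,z in [('grip',(255.7,185.9),84),('pin',(255.1,176.7),60),('rim',(254,120.6),55),('rimN',(382/1.5,327/1.5),55),('rimF',(380/1.5,6/1.5),55),('tailsNL',(348/1.5,319/1.5),97),('tailsNR',(421/1.5,319/1.5),97),('tailsFL',(346/1.5,250/1.5),97),('tailsFR',(421/1.5,250/1.5),97)]:
    X=atz(f,p,z);print(n,X,(W@np.r_[X,1])[:3])
s=grab('scene');t=grab('top')
print('pin tri',tri(ray(f,(255.1,176.7)),ray(s,(200,165.6)),ray(t,(187.1,196))))
for d in ((0,0,0),):
  print([proj(g,[461.4,268,60]) for g in (s,t)])
E
python3 -c "
import cv2
a=cv2.imread('pics/w1_raw.png')[140:235,190:330];cv2.imwrite('pics/w1c.png',cv2.resize(a,None,fx=5.6,fy=5.6,interpolation=3))"
```

```text
[[  1.   -0.   -0.  458.1]
 [  0.1   0.9   0.3 355.9]
 [ -0.   -0.3   0.9 332.6]] 256.71785935458524 [-0.1  0.   0.   0.   0. ]
grip [461.4 271.5  84. ] [  0.2  -0.4 107.3]
pin [460.7 272.1  60. ] [  0.8  -1.1 131.3]
rim [457.3 321.9  55. ] [ 50.7  -2.  136.3]
rimN [462.4 228.7  55. ] [-42.6  -1.6 136.3]
rimF [452.3 414.1  55. ] [143.   -2.3 136.3]
tailsNL [442.9 251.7  97. ] [-18.6 -19.8  94.3]
tailsNR [482.8 253.8  97. ] [-18.6  20.1  94.3]
tailsFL [440.9 290.7  97. ] [ 20.4 -19.9  94.3]
tailsFR [479.8 292.7  97. ] [20.4 19.1 94.3]
pin tri (array([459.8, 271.4,  57.5]), [0.9, 1.4, 0.7])
[array([201.8, 165.2]), array([188.1, 195.3])]
```

View pics/w1c.png

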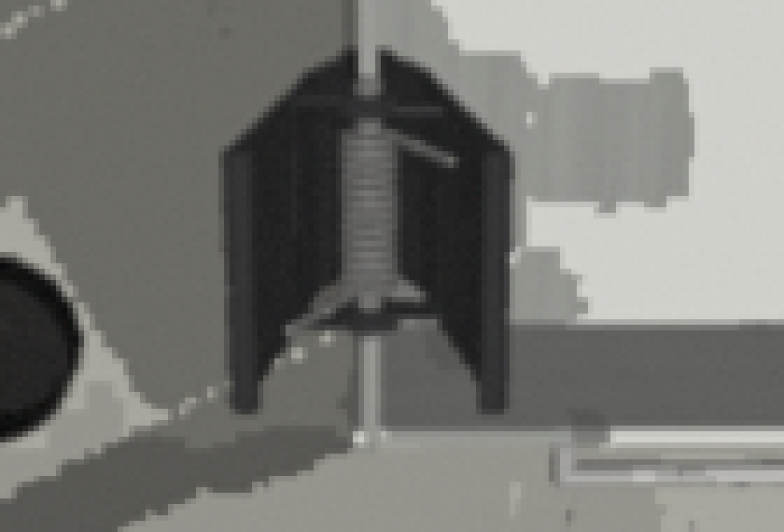

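Emit:
drive_tool(moves=[[0, [0, 0, 3], 0], [0, [0, 0, 6], 0], [0, [0, 0, 9], 0], [0, [0.1, 0, 11], 0], [0, [0.1, 0, 12], 0], [0, [0.1, 0, 12.7], 0], [0.25, [0.1, 0, 12.7], 0], [0.25, [0.1, 0, 12.7], 0], [0.25, [0.1, 0, 12.7], 0]], grip_force=22)

```text
clock: 4.58
eef_pos: [462.2, 272.3, 64.9]
tcp_rot: [3.141, -0.0, 1.621]
contact_force: [-0.2, 0.2, -0.2]
opening: 0.749
```

```bash
python3 look.py w2 wide_clip_grip wide_clip_pin
```

```text
[462.2 272.3  64.9] [179.9  -0.   92.9] [-0.2  0.2 -0.2] 0.7494101694483107 4.575
wide_clip_grip [254.  271.4] 0.65
wide_clip_pin [252.4 247.4] 0.64
```

View pics/w2.png

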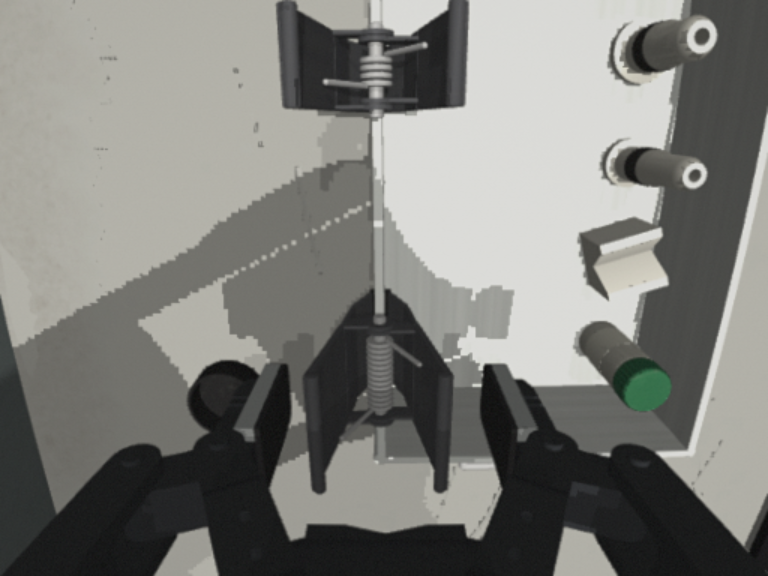

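```bash
python3 -c "
import cv2
a=cv2.imread('pics/w2_raw.png')[225:345,165:365];cv2.imwrite('pics/w2c.png',cv2.resize(a,None,fx=4,fy=4,interpolation=3))"
```

```text
(no output)
```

View pics/w2c.png

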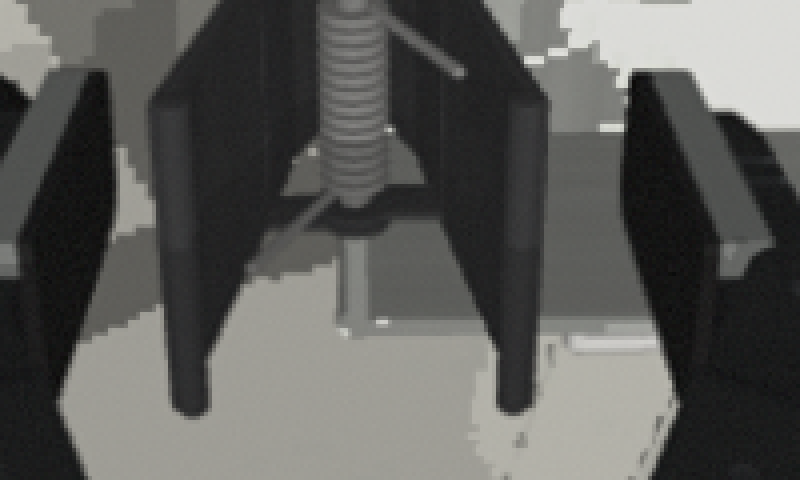

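Emit:
drive_tool(moves=[[0.25, [0, -0.2, 0], 0], [0.25, [0, -0.2, 0], 0], [0.4, [0, -0.2, 0], 0], [0.4, [0, -0.2, 0], 0], [0.4, [0, -0.2, 0], 0]])

```text
clock: 5.35
eef_pos: [460.1, 272.1, 64.6]
tcp_rot: [3.141, -0.0, 1.621]
contact_force: [0.3, -0.2, 0.3]
opening: 0.597
```

```bash
python3 look.py w3;python3 -c "
import cv2
a=cv2.imread('pics/w3_raw.png')[225:345,165:365];cv2.imwrite('pics/w3c.png',cv2.resize(a,None,fx=4,fy=4,interpolation=3))"
```

```text
[460.1 272.1  64.6] [180.   -0.   92.9] [ 0.3 -0.2  0.3] 0.5967052302587046 5.35
```

View pics/w3c.png

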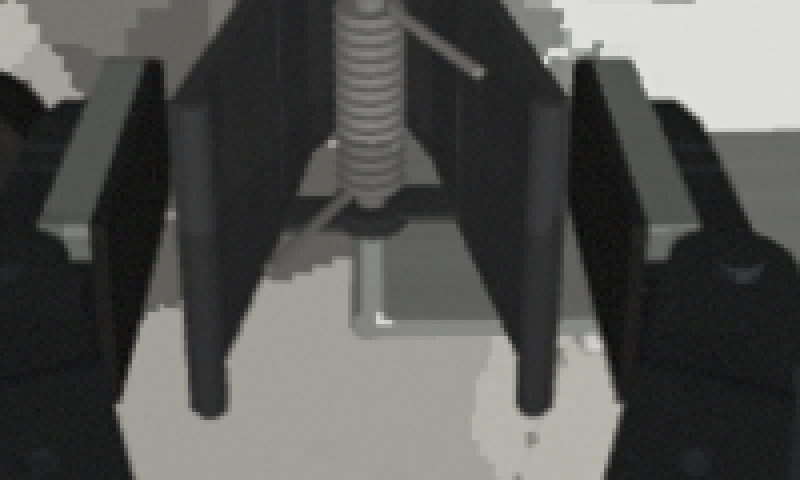

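Emit:
drive_tool(moves=[[0.46, [0, 0, 0], 0], [0.5, [0, 0, 0], 0], [0.54, [0, 0, 0], 0], [0.57, [0, 0, 0], 0], [0.6, [0, 0, 0], 0], [0.64, [0, 0, 0], 0], [0.68, [0, 0, 0], 0], [0.72, [0, 0, 0], 0], [0.8, [0, 0, 0], 0], [0.8, [0, 0, 0], 0]], grip_force=23)

```text
clock: 6.65
eef_pos: [461.2, 272.8, 66.3]
tcp_rot: [3.139, -0.002, 1.621]
contact_force: [-2.3, -0.5, 16.4]
opening: 0.296
```

```bash
python3 look.py w4;python3 -c "
import cv2
a=cv2.imread('pics/w4_raw.png')[185:345,165:365];cv2.imwrite('pics/w4c.png',cv2.resize(a,None,fx=3.7,fy=3.7,interpolation=3))"
```

```text
[461.2 272.8  66.3] [179.8  -0.1  92.9] [-2.3 -0.5 16.4] 0.2956598895892682 6.65
```

View pics/w4c.png

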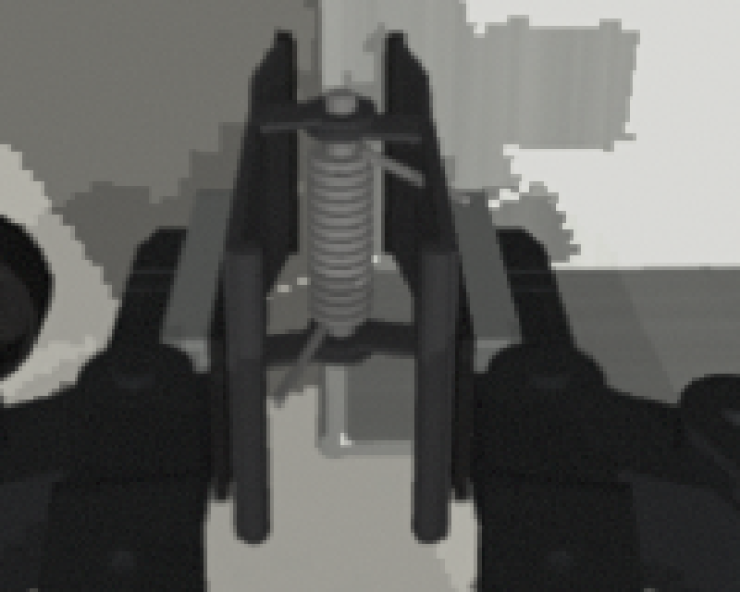

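View pics/w4.png

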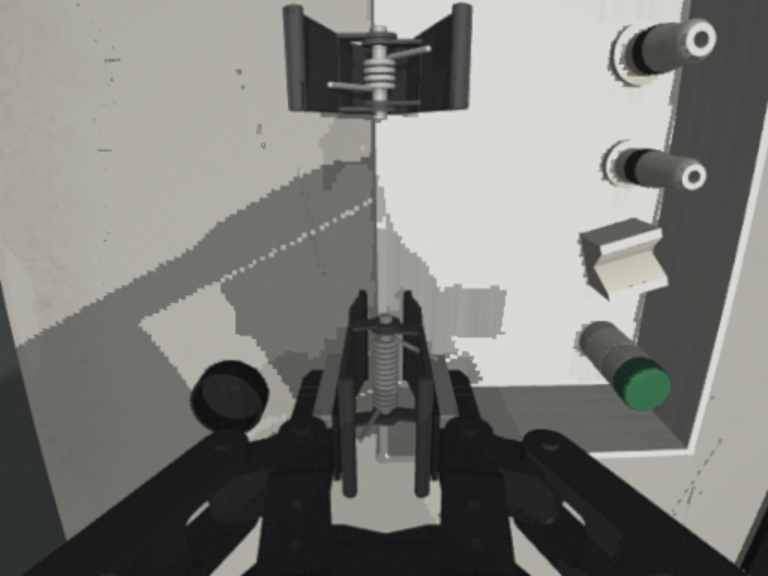

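Emit:
drive_tool(moves=[[0.8, [0, 0, -0.1], 0], [0.8, [0, 0, -0.2], 0], [0.8, [0, 0, -0.4], 0], [0.8, [0, 0, -0.6], 0]])

```text
clock: 7.2
eef_pos: [461.1, 272.7, 72.2]
tcp_rot: [3.139, -0.001, 1.621]
contact_force: [-0.2, -0.6, -0.3]
opening: 0.302
```

```bash
python3 look.py w5
python3 - <<'E'
from h import *
a=cv2.imread('pics/w5_raw.png')[185:345,165:365];cv2.imwrite('pics/w5c.png',cv2.resize(a,None,fx=3.7,fy=3.7,interpolation=3))
grab('top','top5.png');grab('scene','scene5.png')
a=cv2.imread('pics/top5.png')[130:260,110:320];b=cv2.imread('pics/scene5.png')[120:250,120:330]
cv2.imwrite('pics/c5.png',cv2.resize(np.vstack([a,b]),None,fx=2.3,fy=2.3,interpolation=3))
E
```

```text
[461.1 272.7  72.2] [179.9  -0.1  92.9] [-0.2 -0.6 -0.3] 0.30214250858965325 7.2
```

View pics/w5c.png

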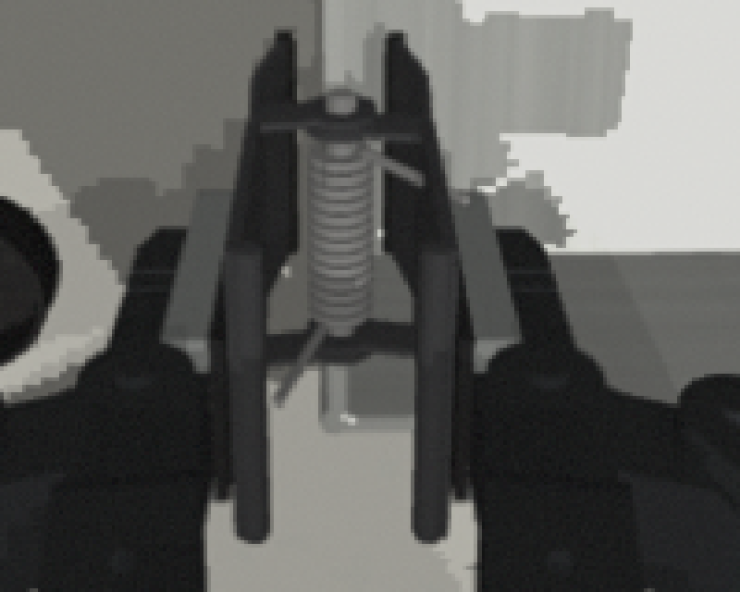

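View pics/c5.png

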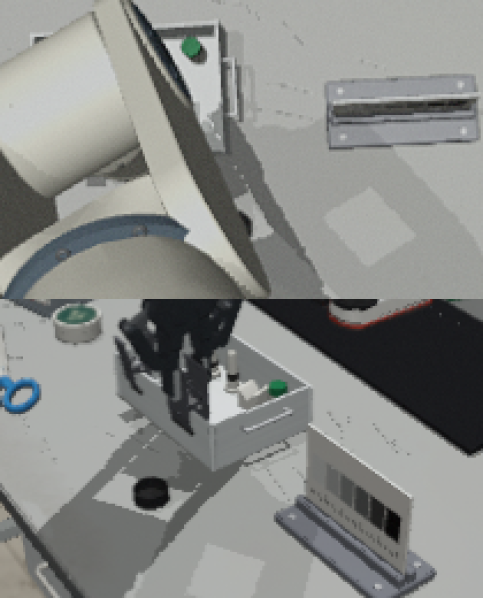

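Emit:
drive_tool(moves=[[0.8, [0, 0, -0.6], 0], [0.8, [0, 0, -1.4], 0], [0.8, [0, 0, -2.4], 0], [0.8, [0, 0, -3.6], 0], [0.8, [0, 0, -5], 0], [0.8, [0, 0, -6.6], 0], [0.8, [0, 0, -8.2], 0], [0.8, [0, 0, -9.8], 0], [0.8, [0, 0, -11.2], 0], [0.8, [0, 0, -12], 0], [0.8, [0, 0, -12], 0]])

```text
clock: 8.72
eef_pos: [461.1, 272.7, 192.8]
tcp_rot: [3.138, -0.002, 1.621]
contact_force: [0.1, -0.0, -0.6]
opening: 0.299
```

Run:
```python
from h import *
np.set_printoptions(precision=1,suppress=True)
print(r.sense()['eef_pos'],r.sense()['contact_force'],r.sense()['opening'])
s=grab('scene','scene6.png');t=grab('top','top6.png')
a=cv2.imread('pics/top6.png')[150:220,230:340];b=cv2.imread('pics/scene6.png')[150:260,230:330]
cv2.imwrite('pics/t6.png',cv2.resize(a,None,fx=7,fy=7,interpolation=3))
cv2.imwrite('pics/s6.png',cv2.resize(b,None,fx=5.4,fy=5.4,interpolation=3))
a=cv2.imread('pics/scene6.png')[80:220,100:310];cv2.imwrite('pics/s6t.png',cv2.resize(a,None,fx=3.8,fy=3.8,interpolation=3))
for c in('scene','top'): print(c,[(d['at'],d['score']) for d in r.spot_point('card_edge',c)])
```

```text
[461.1 272.7 192.8] [ 0.1 -0.  -0.6] 0.2990981782550464
scene [([273.9, 189.3], 0.83)]
top [([286.8, 170.1], 0.95)]
```

View pics/t6.png

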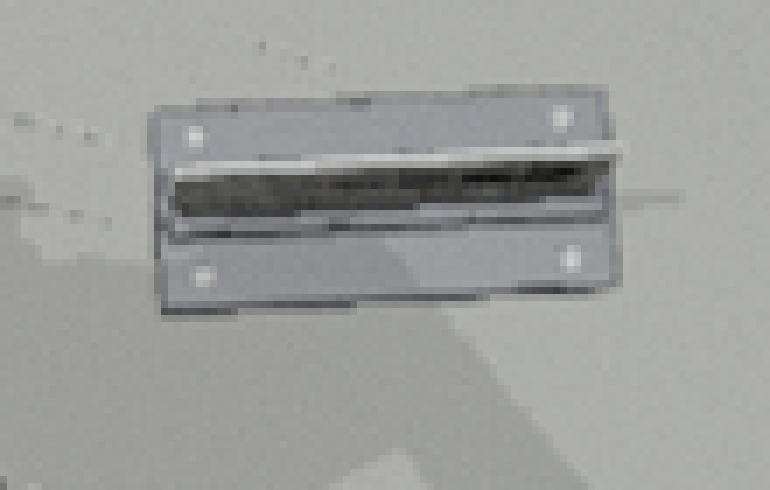

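View pics/s6.png

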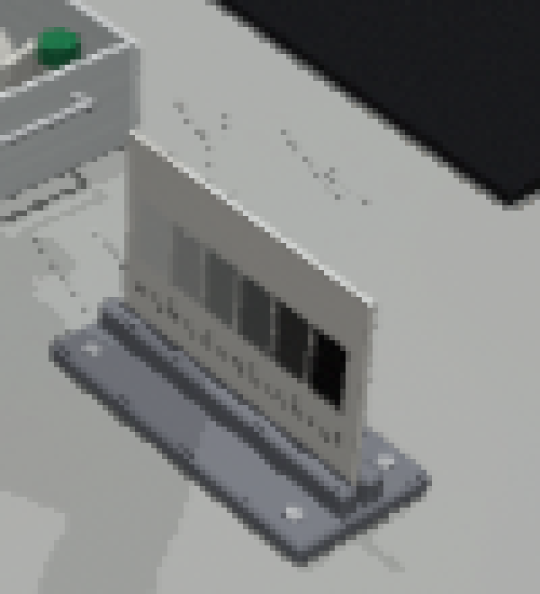

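View pics/s6t.png

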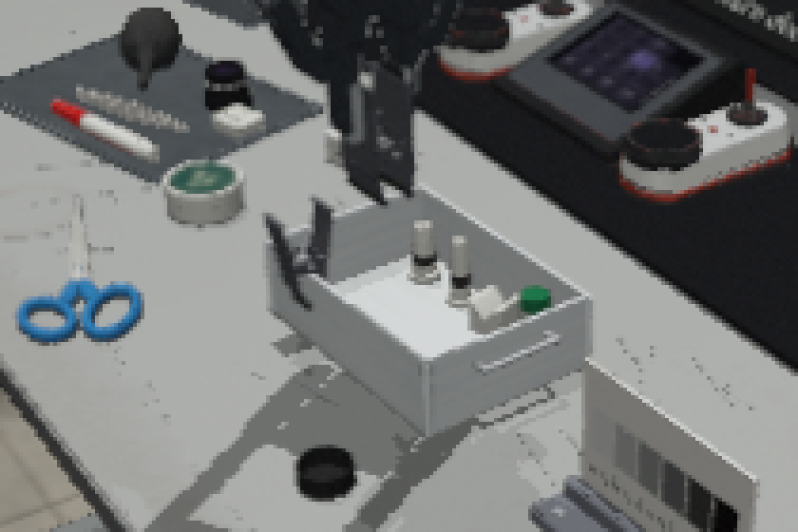

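Run:
```python
from h import *
np.set_printoptions(precision=1,suppress=True)
s=grab('scene');t=grab('top')
for n,a,b in [('L',(254.1,174.4),(255,174.7)),('R',(299.8,205.6),(318.6,171.7)),('mid',(273.9,189.3),(286.8,170.1))]:
    print(n,tri(ray(s,a),ray(t,b)),atz(s,a,105),atz(t,b,105))
W=np.linalg.inv(T_tool(r.sense()))
for y in (130,100,49): print((W@np.array([505.5,y,190,1]))[:3])
```

```text
L (array([501.9, 115.7, 103. ]), [0.2, 0.2]) [500.3 113.3 105. ] [501.5 115.8 105. ]
R (array([508.8, -22.2, 104.4]), [1.7, 1.7]) [509.8 -23.4 105. ] [507.3 -21.1 105. ]
mid (array([508.4,  49.3, 101.5]), [3.8, 3.8]) [501.7  47.2 105. ] [511.1  47.3 105. ]
[-144.5   37.7    1.7]
[-174.5   36.2    1.6]
[-225.4   33.6    1.6]
```

Emit:
drive_tool(moves=[[0.8, [-1.5, 0.3, 0], 0], [0.8, [-4, 0.6, 0], 0], [0.8, [-7, 1, 0], 0], [0.8, [-10.5, 1.5, 0], 0], [0.8, [-14, 2, 0], 0], [0.8, [-17, 2.5, 0], 0], [0.8, [-19.5, 3, 0], 0], [0.8, [-21.5, 3.3, 0], 0], [0.8, [-22.5, 3.3, 0], 0], [0.8, [-22.7, 3.3, 0], 0], [0.8, [-22.7, 3.3, 0], 0], [0.8, [-22.7, 3.3, 0], 0]])

```text
clock: 10.52
eef_pos: [504.9, 47.9, 191.6]
tcp_rot: [3.139, -0.001, 1.622]
contact_force: [-0.7, 0.7, -0.3]
opening: 0.3
```

```bash
python3 look.py w7 card_edge wide_clip_pin wide_clip_jaw_a
python3 - <<'E'
from h import *
a=cv2.imread('pics/w7_raw.png')[140:384,130:380];cv2.imwrite('pics/w7c.png',cv2.resize(a,None,fx=2.4,fy=2.4,interpolation=3))
E
```

```text
[504.9  47.9 191.6] [179.9  -0.1  92.9] [-0.7  0.7 -0.3] 0.2996210955574034 10.525
card_edge [254.9 191.4] 0.8
wide_clip_pin [254.  245.1] 0.64
wide_clip_jaw_a [244.6 223.2] 0.94
wide_clip_jaw_a [268.1 219.4] 0.75
```

View pics/w7.png

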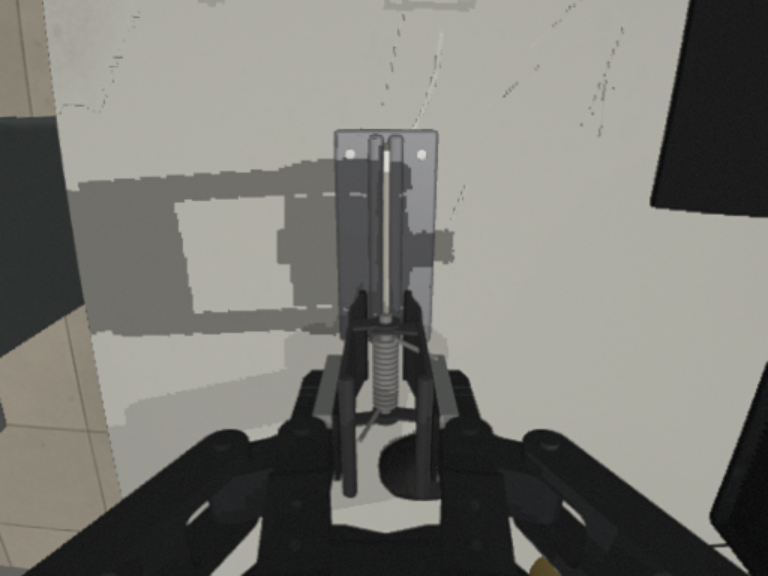

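View pics/w7c.png

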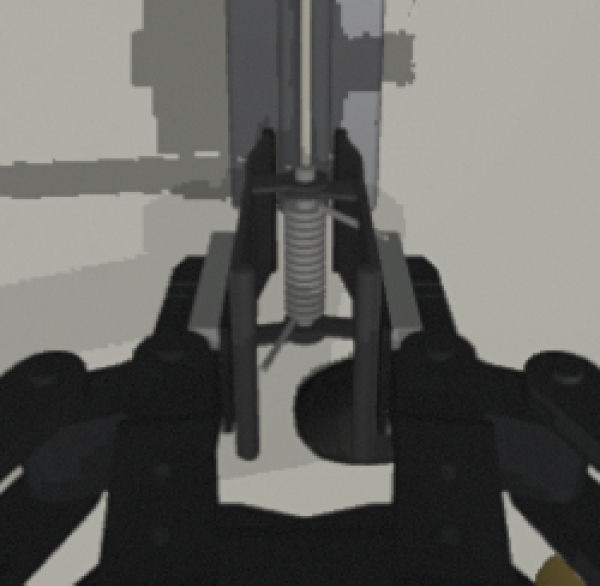

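Run:
```python
from h import *
np.set_printoptions(precision=1,suppress=True)
f=grab('wrist');W=np.linalg.inv(T_tool(r.sense()))
for n,p,z in [('far end',(386/1.5,150/1.5),105),('far',(386/1.5,155/1.5),105),('near',(386/1.5,305/1.5),105)]:
    X=atz(f,p,z);print(n,X,(W@np.r_[X,1])[:3])
a=cv2.imread('pics/w7_raw.png')[75:230,215:300];cv2.imwrite('pics/w7d.png',cv2.resize(a,None,fx=5,fy=3.8,interpolation=0))
```

```text
far end [502.4 118.9 105. ] [71.2  0.9 86.6]
far [502.5 116.6 105. ] [68.9  0.9 86.6]
near [506.4  40.6 105. ] [-7.2  1.  86.5]
```

View pics/w7d.png

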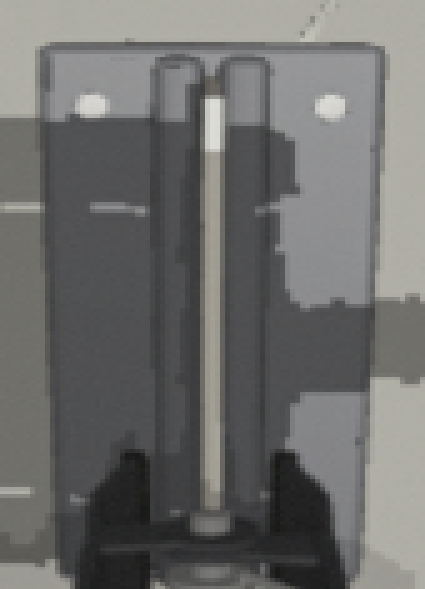

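Emit:
drive_tool(moves=[[0.8, [0, 0.05, 0.5], 0], [0.8, [0, 0.05, 1.5], 0], [0.8, [0, 0.05, 2.5], 0], [0.8, [0, 0.05, 3.5], 0], [0.8, [0, 0.05, 4], 0], [0.8, [0, 0.05, 4], 0]])

```text
clock: 11.52
eef_pos: [505.2, 47.7, 151.1]
tcp_rot: [3.14, -0.001, 1.621]
contact_force: [0.0, 1.3, -0.2]
opening: 0.299
```

```bash
python3 look.py w8
python3 - <<'E'
from h import *
a=cv2.imread('pics/w8_raw.png')[75:310,205:310];cv2.imwrite('pics/w8c.png',cv2.resize(a,None,fx=2.5,fy=2.5,interpolation=3))
grab('scene','scene8.png')
a=cv2.imread('pics/scene8.png')[120:250,200:340];cv2.imwrite('pics/s8.png',cv2.resize(a,None,fx=4.5,fy=4.5,interpolation=3))
E
```

```text
[505.2  47.7 151.1] [179.9  -0.1  92.9] [ 0.   1.3 -0.2] 0.2991780472084852 11.525
```

View pics/w8c.png

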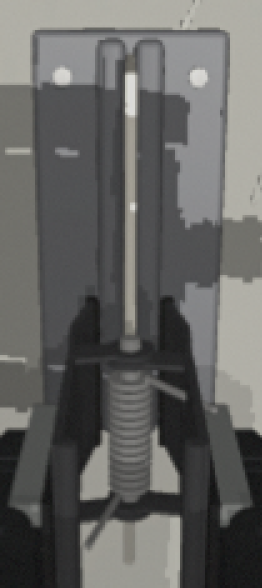

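View pics/s8.png

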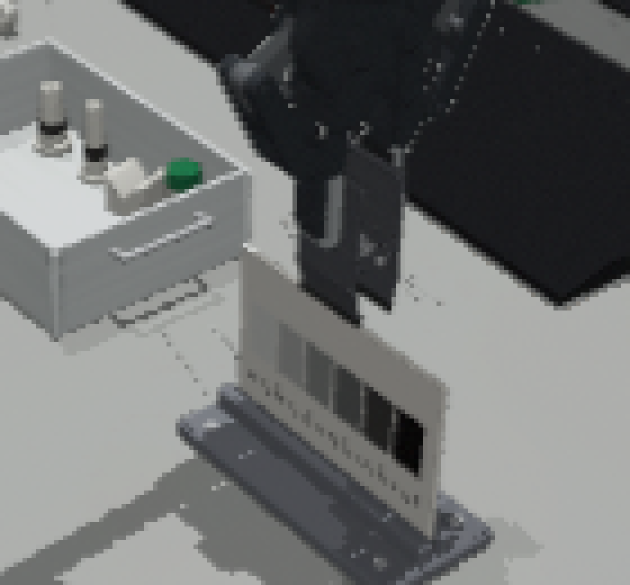

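Emit:
drive_tool(moves=[[0.8, [0, 0, 0.5], 0], [0.8, [0, 0, 1], 0], [0.8, [0, 0, 1.5], 0], [0.8, [0, 0, 2], 0], [0.8, [0, 0, 2.4], 0], [0.8, [0, 0, 2.4], 0], [0.8, [0, 0, 2.4], 0], [0.8, [0, 0, 2.4], 0]])

```text
clock: 12.62
eef_pos: [505.9, 47.8, 127.9]
tcp_rot: [3.139, -0.001, 1.621]
contact_force: [0.2, 0.8, -1.3]
opening: 0.3
```

```bash
python3 look.py w9 wide_clip_pin wide_clip_jaw_a
python3 - <<'E'
from h import *
np.set_printoptions(precision=1,suppress=True)
a=cv2.imread('pics/w9_raw.png')[75:310,205:310];cv2.imwrite('pics/w9c.png',cv2.resize(a,None,fx=2.5,fy=2.5,interpolation=3))
f=grab('scene','scene9.png')
a=cv2.imread('pics/scene9.png')[120:250,200:340];cv2.imwrite('pics/s9.png',cv2.resize(a,None,fx=4.5,fy=4.5,interpolation=3))
# predicted near jaw lower edge at z 89 (x-8-2), and card edge in crop px
for X in [(495,28,89),(493,68,89),(505,48,105),(501.9,117.5,105),(508.8,-22,105)]: print(X,(proj(f,X)-[200,120])*4.5)
E
```

```text
[505.9  47.8 127.9] [179.8  -0.1  92.9] [ 0.2  0.8 -1.3] 0.3000048280965264 12.625
wide_clip_pin [255.3 246.2] 0.88
wide_clip_jaw_a [241.6 226.7] 0.67
(495, 28, 89) [345.7 366.6]
(493, 68, 89) [288.  324.4]
(505, 48, 105) [337.2 308.5]
(501.9, 117.5, 105) [240.9 239.6]
(508.8, -22, 105) [445.2 384.3]
```

View pics/w9c.png

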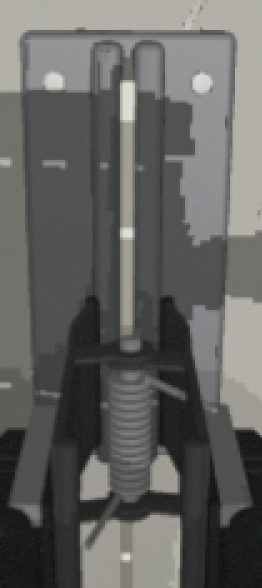

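View pics/s9.png

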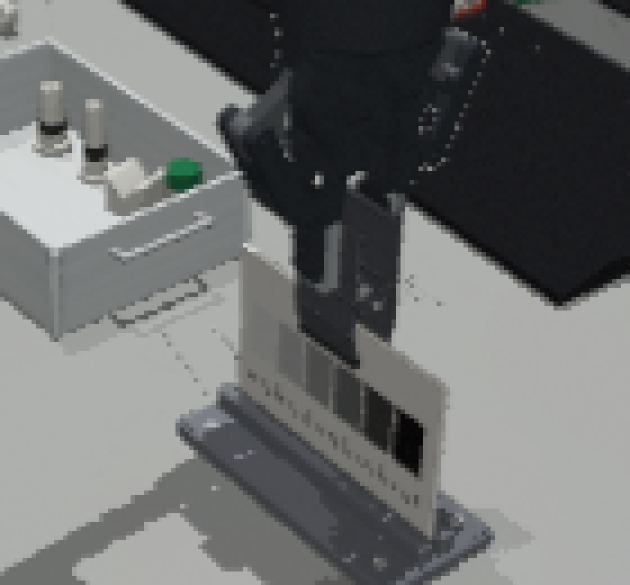

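Run:
```python
from h import *
np.set_printoptions(precision=1,suppress=True)
f=grab('scene')
n=np.array([np.cos(np.radians(2.9)),np.sin(np.radians(2.9)),0])
c=np.array([505.9,47.5,0])
def pl(p,off):
    o,d=ray(f,(p[0]/4.5+200,p[1]/4.5+120));return o+d*((n@c+off-n@o)/(n@d))
for off in(-9,-10,-11): print(off,pl((300,328),off),pl((358,366),off))
print('card ends on near face', pl((242,249),-2),pl((443,386),-2))
```

```text
-9 [496.1  63.   88.7] [498.1  23.3  91. ]
-10 [495.2  61.8  89.8] [497.2  22.2  92.1]
-11 [494.2  60.7  90.9] [496.2  21.1  93.2]
card ends on near face [500.5 114.6 101.8] [507.4 -22.2 104.8]
```

Emit:
drive_tool(moves=[[0.8, [0.1, -0.03, 0], 0], [0.8, [0.2, -0.07, 0], 0], [0.8, [0.25, -0.07, 0], 0], [0.8, [0.25, -0.07, 0], 0], [0.8, [0.25, -0.07, 0], 0], [0.8, [0.25, -0.07, 0], 0]])

```text
clock: 13.62
eef_pos: [505.0, 50.2, 127.8]
tcp_rot: [3.139, -0.001, 1.621]
contact_force: [-1.2, -1.0, -0.5]
opening: 0.302
```

```bash
python3 look.py w10
python3 - <<'E'
from h import *
a=cv2.imread('pics/w10_raw.png')[75:310,205:310];a=cv2.resize(a,None,fx=2.5,fy=2.5,interpolation=3)
grab('scene','scene10.png')
b=cv2.imread('pics/scene10.png')[120:250,200:340];b=cv2.resize(b,None,fx=3.8,fy=3.8,interpolation=3)
o=np.zeros((600,800,3),np.uint8);o[:a.shape[0],:a.shape[1]]=a;o[:b.shape[0],265:265+b.shape[1]]=b
cv2.imwrite('pics/c10.png',o)
E
```

```text
[505.   50.2 127.8] [179.9  -0.1  92.9] [-1.2 -1.  -0.5] 0.3022389423152393 13.625
```

View pics/c10.png

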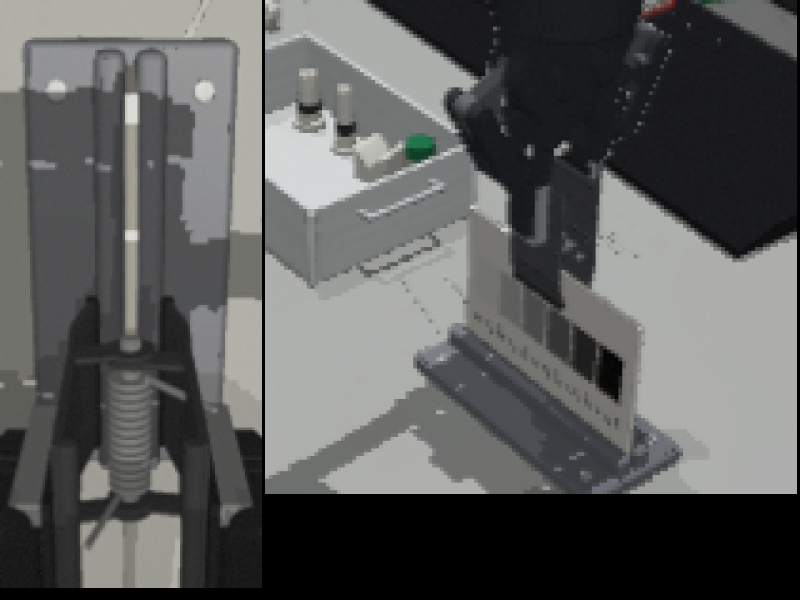

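Run:
```python
from h import *
f=grab('top','top10.png')
a=cv2.imread('pics/top10.png');cv2.imwrite('pics/top10b.png',cv2.resize(a,(800,600)))
```

```text
(no output)
```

View pics/top10b.png

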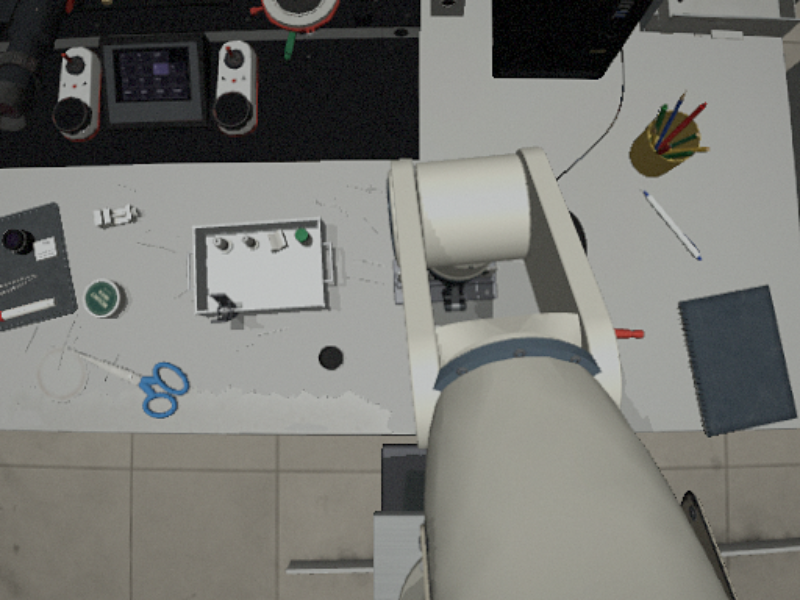

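```bash
python3 -c "
from rig import r
s=r.sense();print(s['opening'],s['contact_force'],s['qvel'].round(3));print(r.sign_off())"
```

```text
0.30167262194495886 [ 0.29451424 -0.13489948 -0.28783694] [-0.001  0.001 -0.    -0.002  0.     0.001]
the job is handed in; nothing more can be done
None
```

The wider clip is off the tray and held squeezed fully open over the middle of the card's top edge, in the air and not touching the card. I handed the job in at about 13.7 s of the 35 s allowed.

**Squeeze and lift:** I centred the gripper on the clip by the wrist camera and squeezed at 23 N until the tails were about 26 mm apart, which is fully open. Closing the fingers pressed the clip down on the tray wall with about 16 N. It went to zero over the first 6 mm of lifting, and the clip came off freely.

**Last checks:**
- **Opening:** the gripper held steady at about 0.30, which is roughly 25.6 mm.
- **Contact:** the outside force on the tool was about 0.4 N, so nothing was touching.
- **Jaws around the card:** the card sits centred between the jaws to within about 0.5 mm. Its top edge is about 15 mm inside them, and the coil is about 11 mm above the edge.
- **Other things:** in the before and after pictures the tray, the narrower clip, the card and the lens cap have not visibly moved. The arm mostly hid the screwdriver from the top camera, but nothing went near it.

**Disagreements between the cameras:**
- **Along the card:** the scene camera put the clip about 4 mm from the middle of the card, the wrist camera about 1.5 mm. I shifted it 2.5 mm towards the middle as a compromise.
- **Tray:** one wrist view hinted that the tray shifted by at most 1 mm during the squeeze. The later top view did not show it.

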